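# Open the jam jar on the pastry-case tray

### The arm

A 6-joint arm with a two-finger parallel gripper is mounted at the origin on the work surface. World frame = base frame: x ahead of the robot, y to its left, z up, the work surface at z = 0. Lengths are in mm, angles in rad, forces in N, time in s.
With the tool pointing down it reaches from about 275 to 1000 mm from the base axis. Payload 8.4 kg.
Tool frame: the origin (TCP) lies at the very end of the fingers, on their centre line; the grasp point (between the pads) lies 19 mm behind it (r.pinch_z is the distance from the TCP to the grasp point, in mm); z points along the fingers, y is the direction in which the jaws open and shut (so a half turn about z gives the same grasp; the last joint's range is limited). The gripper opens to 85 mm and grips with 20 to 120 N. Pads are 22 mm wide; open, the fingers measure 114 mm over their backs; the gripper's body (76 mm by 85 mm) begins 54 mm behind the grasp point. The pads swing forward as they close: fully open they stand 13 mm farther back than shut.
Start: joints at [-1.209, 0.353, 1.633, -0, 1.155, -0.002], TCP at [222.391, -584.098, 231.281] pointing down, gripper open.
Joint ranges: [-2.63, 2.63], [-0.92, 2.1], [0.06, 2.66], [-1.3, 4.44], [0, 2.69], [-3.02, 3.02]. Speed limits (rad/s): [2.22, 2.22, 2.79, 3.14, 3.14, 3.14].

### API

Orientations are given as [roll, pitch, yaw] about the fixed x, y, z axes, in that order (R = Rz(yaw) Ry(pitch) Rx(roll)).
In Python, from rig import r, optics gives the robot as it stands.
- The arm moves only by the shell command python3 -m creep 'ROWS' [FORCE]. ROWS is JSON, a list of rows, each an object with "dp": the shift along the tool's x, y, z in mm, a list of three; "angular": the turn, a rotation vector about the tool's x, y, z in rad, a list of three; "fingers": the finger opening in mm, from 0 to 85.4. In form: [{"dp": [dx, dy, dz], "angular": [wx, wy, wz], "fingers": fingers}, ...]. A call has 1 to 5 rows; each row is the pose to reach, as a shift and turn from the pose commanded when the call began, along the tool's axes at that moment; what a row does not reach only later rows make up. A row lasts 1/12 s, in which the tool goes at most 41.7 mm and 7.16 degrees, less where a joint would pass 70% of its speed; a pose out of reach is approached as far as the arm can. A call with a gripper value outside its range is refused whole. The fingers move at their own pace and stop on an object; FORCE is the grip in N (left out, the last holds). Time passes only in rows, so rows that repeat a pose let the fingers close. It gives the time, the measured TCP pose, the force and the opening at its end, in the units of the state.
- r.sense(): the state, without advancing time (a new reading comes with each control period).
- optics.grab_frame(name): name is "side" or "top"; returns the picture (384x512x3 uint8, blue, green, red); there is no depth.
- optics.camera_params(name): a dict with "fx", "fy", "cx", "cy" (pixels), "eye" and "rotation" of the camera in the world. Camera axes: x right, y up, looking along -z (the intrinsics and any distortion apply to the point x, -y, -z); pixel columns grow to the right and rows downward; lengths in mm; the calibration is good to about 2 mm. A picture is of the moment at which its call begins. camera_params takes no time and is no camera call.
- r.sign_off(): hands the job in, once; it reports no verdict.
The state is a dict: "clock": time; "qpos": joint angles; "qvel": joint speeds; "joint_efforts": joint torques, N m; "eef_pos": TCP position; "tcp_rot": TCP orientation; "contact_force": force on the tool from outside, world axes, zero at the start; "wrist_torque": the same for the moment, N m; "opening": opening from 0.0 (shut) to 1.0 (fully open).
Only numpy, scipy, OpenCV 4.12 (cv2) and the standard library are available. Lean on these libraries where they do the work, as an engineer would, in place of code of your own. Each camera call takes 0.05 s, during which the arm holds its last target.

### The job

Pull the tray of the glass pastry case out by its knob to the stop. Then take the broad metal cap on the square jam jar, twist it anticlockwise (seen from above) until it lets go and no farther than that needs, without lifting the jar out of the nest that keeps it from turning. Lift the cap straight up and finish while still holding it level in the gripper, a few centimetres above the open jar; leave the other jar, the mug and the cake stand where they are.

Things in the scene. Friction and masses are not known exactly. Their poses are not given: they have to be found in the camera images.
- case_front (a point): Counter-top glass display case with steel edges, 260 (x) by 400 (y) by 180 mm high, fixed to the counter, open at its front (its -x side, towards the robot). This point: middle of its front edge, on the counter, where its open front begins. Its -x axis is the direction in which the tray comes out.
- tray (a joint): How far the steel tray in the case is pulled out, in m: 0 at the start, 0.17 at its stop. It slides along the case's -x axis, needs about 3 N and stays where left. 340 mm wide; low tarts (45 mm) at its back; in front a white nest block with two square pockets 140 mm apart, each holding one jar. When out, the jars' axes stand 95 mm in front of the case.
- knob (a point): Upright round steel knob on a tongue at the middle of the tray's front, 70 mm in front of the case at the start. Head 26 mm in diameter and 22 mm high on an 18 mm stem; its top is 72 mm above the counter. This point is on its axis, 58 mm above the counter. The tongue's top face is 14 mm above the counter; nothing else stands within 50 mm of the knob.
- jar: The jam jar to open: square, glass, red jam; 62 by 62 mm, 60 mm high to the shoulder, then a round neck, its mouth 88 mm above the underside. Loose, about 0.4 kg; stands 20 mm deep with 1 mm of play in either pocket of the nest (the jars swap places), which keeps it from turning. Origin: centre of its underside, 20 mm above the counter. Axes parallel to the case's.
- cap: Broad flat metal twist cap on the jam jar: round, 60 mm diameter, 22 mm high, 45 g, loose. Origin: its centre, half-way up; when closed 84 mm above the jar's underside (104 mm above the counter), with 13 mm of bare neck between its rim and the jar's shoulder. Tight: 0.2 to 0.5 N m. A turn of 45 to 65 degrees anticlockwise from above frees it: one grasp is enough.
- cap_lug (a point): Point on one of the cap's two lugs, 24 mm from its axis along the cap's x axis, 8 mm below its centre. The angle of this axis, anticlockwise from the jar's x axis, is 30 to 50 degrees at the start (less soon meets a stop), about 95 where the cap lets go; beyond 150 is too far.
- jar_mouth (a point): Centre of the jar's mouth, on its axis, 88 mm above its underside. Two level ribs round the neck hold the cap's lugs, so the cap does not rise while it turns; pulled up too early it takes the jar along. When the lugs leave the ribs, a springy seal on the mouth pushes the cap up by 3 mm (about 10 N). Closed, the cap's rim is 15 mm below this point.
- small_cap_jar: Bystander in the other pocket, 140 mm beside the jam jar: square jar 62 by 62 mm with amber filling, 102 mm high, small cap of 34 mm diameter. It moves only with the tray. Origin: centre of its underside, 20 mm above the counter.
- mug: Bystander: white mug with a handle, 76 mm diameter, 85 mm high, on the counter left of the case's front. Origin: centre of its underside.
- cake_stand: Bystander: white footed cake stand, 140 mm diameter, with one tart, 120 mm high in all, on the counter right of the case's front. Origin: centre of its underside.

How it is judged (in metres and radians):
On the way, in this order (a step that is already met when the one before it is completed fails the run):
1. the tray is pulled out to its stop, the cap still on the jar (value of joint tray above 0.163 m and z of cap in the frame of jar below 0.092 m), for 0.2 s.
2. the cap is turned until its lugs are clear of the ribs, the jar in its nest (x of cap_lug in the frame of jar below 0 m and z of cap in the frame of jar below 0.094 m and height (world z) of jar below 0.028 m).
At the end, for the whole second after the job is handed in: Tray at its stop (over 155 mm out); jam jar upright in its nest; the gripper holds the cap (over 2 N), still, level within 0.2 rad, 18 to 75 mm higher than it sat when closed, within 20 mm of the jar's axis, not touching the jar (value of joint tray above 0.155 m and height (world z) of jar below 0.026 m and angle between jar's own z axis and vertical below 0.08 rad and z of cap in the frame of jar between 0.102 and 0.159 m and horizontal distance between cap and jar below 0.02 m and angle between cap's own z axis and vertical below 0.2 rad and linear speed of cap below 0.03 m/s and contact force between cap and the fingers above 2 N and contact force between cap and jar below 0.1 N); the arm keeps its last pose, push and grip.
It fails at once if the jam jar is lifted out of its nest or tipped (height (world z) of jar above 0.032 m or angle between jar's own z axis and vertical above 0.2 rad).
It fails at once if the cap is turned far past the point where it lets go (x of cap_lug in the frame of jar below -0.0208 m and y of cap_lug in the frame of jar above -0.012 m and z of cap in the frame of jar below 0.094 m).
It fails at once if the other jar is lifted or tipped (height (world z) of small_cap_jar above 0.032 m or angle between small_cap_jar's own z axis and vertical above 0.2 rad).
It fails at once if the mug or the cake stand is pushed away (distance of any of mug, cake_stand from where it was at the start of the episode above 0.03 m).
It also fails if it takes over 53 s, if anything falls off the work surface, if the arm or the gripper's body presses on something with over 40 N, if the wrist force passes 120 N, or if a joint passes its speed limit or range.

## Working session

There is one attempt and no reset: what is moved stays moved. The work goes in short steps, Python scripts to look and compute and a shell command to move; the robot and the scene stay as the last step left them, time stands still between calls to the robot, and variables do not carry over. Pictures are saved under pics/ and viewed, and the job is handed in when it is done.

```bash
ls; mkdir -p pics
python3 - <<'E'
from rig import r, optics
import cv2
print(r.sense())
for n in ("side","top"):
    cv2.imwrite(f"pics/{n}0.png",optics.grab_frame(n)); print(n,optics.camera_params(n))
E
```

```text
pics
{'clock': 0.0, 'qpos': array([-1.20943001e+00,  3.53643906e-01,  1.63411738e+00,  6.25460437e-05,
        1.15518018e+00, -2.42664229e-03]), 'qvel': array([-0.00081943, -0.00167359,  0.00084633, -0.00063025,  0.00110539,
        0.00066714]), 'joint_efforts': array([ 3.44353946e-03, -6.05238891e+01, -3.42064583e+01,  1.31226034e-04,
        9.32964758e-03,  3.71153135e-06]), 'eef_pos': array([ 222.22889487, -583.66571274,  230.57148777]), 'tcp_rot': array([-3.14024397e+00, -6.04601797e-05,  3.63767625e-01]), 'contact_force': array([-0.59580392,  0.25007192, -0.31333438]), 'wrist_torque': array([ 0.02261405,  0.01175434, -0.04343679]), 'opening': 0.9967576936403664}
side {'fx': 367.0919331444488, 'fy': 367.0919331444488, 'cx': 263.47714910706173, 'cy': 190.29922074563032, 'eye': array([289.18087465, 451.73145675, 606.33538476]), 'rotation': array([ 8.37953567e-01, -1.80539254e-03, -2.45613784e+00])}
top {'fx': 414.78456574336127, 'fy': 414.78456574336127, 'cx': 256.8199215258851, 'cy': 195.37056323058235, 'eye': array([ 5.10103983e+02, -2.10560590e-02,  1.14280390e+03]), 'rotation': array([ 0.14508654,  0.00717716, -1.56057094])}
```

View pics/side0.png

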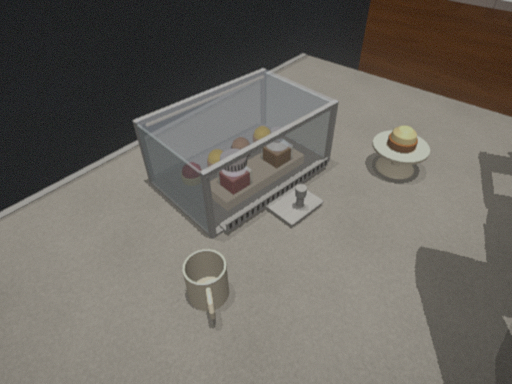

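View pics/top0.png

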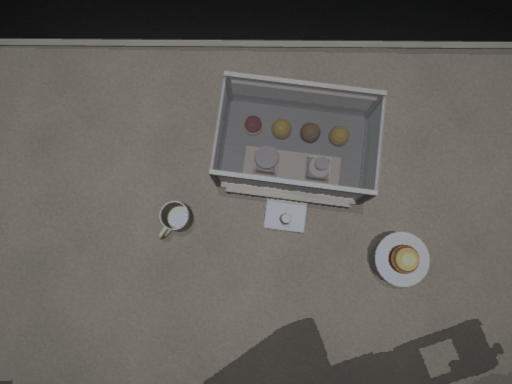

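```bash
cat > h.py <<'E'
import numpy as np, cv2
from scipy.spatial.transform import Rotation as R
from rig import r, optics
def cam(n):
    p=optics.camera_params(n); return p,R.from_euler('xyz',p['rotation']).as_matrix()
def ray(n,u,v):
    p,M=cam(n); d=M@np.array([(u-p['cx'])/p['fx'],-(v-p['cy'])/p['fy'],-1.]); return np.array(p['eye']),d/np.linalg.norm(d)
def plane(n,u,v,z):
    e,d=ray(n,u,v); return e+d*(z-e[2])/d[2]
def tri(uv1,uv2):
    a,d=ray('side',*uv1); b,e=ray('top',*uv2)
    A=np.array([d,-e]).T; s=np.linalg.lstsq(A,b-a,rcond=None)[0]
    p,q=a+d*s[0],b+e*s[1]; return (p+q)/2,np.linalg.norm(p-q)
def proj(n,P):
    p,M=cam(n); c=M.T@(np.array(P)-p['eye']); return p['cx']+p['fx']*c[0]/-c[2],p['cy']-p['fy']*c[1]/-c[2]
def crop(n,img,x,y,w,h,s,name):
    cv2.imwrite(name,cv2.resize(img[y:y+h,x:x+w],None,fx=s,fy=s,interpolation=cv2.INTER_CUBIC))
E
python3 - <<'E'
from h import *
t=cv2.imread('pics/top0.png');s=cv2.imread('pics/side0.png')
crop('t',t,205,65,190,180,3,'pics/t0c.png') if 0 else crop('t',t,205,100,190,140,4,'pics/t0c.png')
crop('s',s,140,70,200,150,4,'pics/s0c.png')
E
```

```text
(no output)
```

View pics/t0c.png

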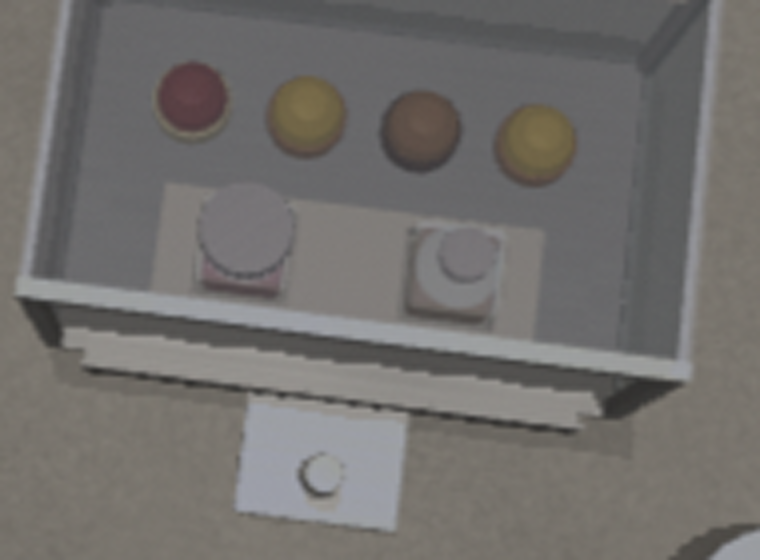

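View pics/s0c.png

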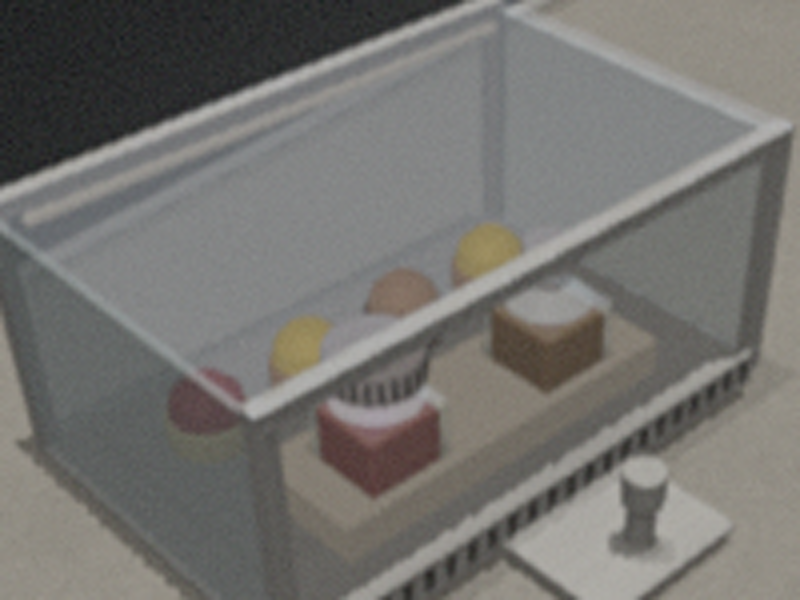

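The left jar (red, broad cap at about (266,157) in top) is the jam jar. The knob top is near (285.3,217.6) in top and (301,187.2) in side.

Run:
```python
from h import *
f=lambda x,y,ox,oy,s=4:((x+.5)/s-.5+ox,(y+.5)/s-.5+oy)
kt=f(323,471,205,100); ks=f(645,470,140,70)
print(kt,ks,tri(ks,kt),plane('top',*kt,72),plane('side',*ks,72))
for z in(180,):
  P=plane('top',*f(19,281,205,100),z);Q=plane('top',*f(692,363,205,100),z); P2=plane('top',*f(19,296,205,100),z);Q2=plane('top',*f(690,380,205,100),z)
  for a,b in((P,Q),(P2,Q2)):
    d=a-b; print(a,b,np.linalg.norm(d),np.degrees(np.arctan2(-d[0],d[1])))
# tongue front corners z=14
a=plane('top',*f(235,512,205,100),14);b=plane('top',*f(396,529,205,100),14);d=a-b
print(a,b,np.linalg.norm(d),np.degrees(np.arctan2(-d[0],d[1])))
for n,q in(('L',(245,228)),('Lr',(468,252))): print(n,plane('top',*f(*q,205,100),115 if n=='L' else 122))
# mug, stand
print(plane('top',175,215,85),plane('top',402,259,95))
```

```text
(285.375, 217.375) (300.875, 187.125) (array([607.81742152, -65.97364208,  73.97134772]), np.float64(3.6702154429869798)) [609.61504721 -65.21590453  72.        ] [607.32881109 -68.68427985  72.        ]
[710.71783143 121.35467817 180.        ] [ 665.14659742 -274.84638448  180.        ] 398.8132638436879 -6.5613541570895
[701.67160594 121.1124055  180.        ] [ 655.05741343 -273.35774405  180.        ] 397.21478047372193 -6.739338863459659
[586.48117391  -8.96372116  14.        ] [ 576.0221953  -118.24993685   14.        ] 109.78555084345737 -5.4667076941864545
L [759.8077194  -13.07893137 115.        ]
Lr [ 743.84455063 -153.19676461  122.        ]
[611.80822912 218.35991184  85.        ] [ 506.27217384 -354.19292657   95.        ]
```

```bash
cat >> h.py <<'E'
def go(x,y,z,yaw,show=True):
    s=r.sense(); M=R.from_euler('xyz',s['tcp_rot']); T=R.from_euler('xyz',[np.pi,0,yaw])
    dp=M.inv().apply(np.array([x,y,z])-s['eef_pos']); w=(M.inv()*T).as_rotvec()
    print('dp',dp.round(1),'ang',w.round(3),'n',np.linalg.norm(dp)/41.7,np.degrees(np.linalg.norm(w))/7.16,'t',s['clock'],'F',s['contact_force'].round(1),'op',round(s['opening']*85.4,1))
E
python3 -c "
from h import *
go(608,-66.5,200,-0.115)"
```

```text
dp [ 544.5 -346.1   31.1] ang [-0.001  0.     0.479] n 15.490342830297022 3.831114843368506 t 0.1 F [-0.2  0.  -0.1] op 85.5
```

```bash
python3 -m creep '[{"dp":[30,-19,0],"angular":[0,0,0.1],"fingers":85},{"dp":[65,-41,0],"angular":[0,0,0.2],"fingers":85},{"dp":[100,-64,0],"angular":[0,0,0.3],"fingers":85},{"dp":[135,-86,0],"angular":[0,0,0.4],"fingers":85},{"dp":[170,-108,0],"angular":[0,0,0.479],"fingers":85}]' 40; python3 -c "
from h import *
go(608,-66.5,200,-0.115)"
```

```text
clock: 0.52
eef_pos: [343.3, -420.9, 231.0]
tcp_rot: [-3.141, 0.0, -0.121]
contact_force: [-0.1, 0.0, 0.2]
opening: 0.993
dp [ 219.9 -383.8   31.1] ang [-0.     0.    -0.006] n 10.633121986377 0.04893946402678293 t 0.5167 F [-0.1  0.   0.2] op 84.8
```

```bash
python3 -m creep '[{"dp":[19,-33,0],"angular":[0,0,0],"fingers":85},{"dp":[39,-68,0],"angular":[0,0,0],"fingers":85},{"dp":[59,-103,0],"angular":[0,0,0],"fingers":85},{"dp":[79,-138,0],"angular":[0,0,0],"fingers":85},{"dp":[99,-173,0],"angular":[0,0,0],"fingers":85}]'; python3 -m creep '[{"dp":[20,-35,0],"angular":[0,0,0],"fingers":85},{"dp":[40,-70,0],"angular":[0,0,0],"fingers":85},{"dp":[60,-105,10],"angular":[0,0,0],"fingers":85},{"dp":[80,-140,20],"angular":[0,0,0],"fingers":85},{"dp":[99,-173,30],"angular":[0,0,0],"fingers":85}]';python3 -c "
from h import *
go(608,-66.5,200,-0.115)"
```

```text
clock: 0.93
eef_pos: [461.7, -260.3, 231.2]
tcp_rot: [-3.142, 0.0, -0.115]
contact_force: [0.5, 0.1, -0.4]
opening: 0.994
clock: 1.35
eef_pos: [580.2, -99.6, 200.9]
tcp_rot: [-3.142, -0.0, -0.115]
contact_force: [1.1, -0.1, 0.1]
opening: 0.998
dp [ 23.8 -36.1   0.9] ang [-0. -0.  0.] n 1.0369587543323275 0.0019929534909412616 t 1.35 F [ 1.1 -0.1  0.1] op 85.2
```

```bash
python3 -m creep '[{"dp":[12,-18,0],"angular":[0,0,0],"fingers":85},{"dp":[24,-36,0],"angular":[0,0,0],"fingers":70},{"dp":[24,-36,0],"angular":[0,0,0],"fingers":60}]'; python3 -m creep '[{"dp":[0,0,30],"angular":[0,0,0],"fingers":60},{"dp":[0,0,60],"angular":[0,0,0],"fingers":60},{"dp":[0,0,90],"angular":[0,0,0],"fingers":60},{"dp":[0,0,110],"angular":[0,0,0],"fingers":60}]';python3 - <<'E'
from h import *
go(608,-66.5,41,-0.115)
s=optics.grab_frame('side'); crop('s',s,200,80,200,150,4,'pics/s1.png')
E
```

```text
clock: 1.6
eef_pos: [609.3, -65.6, 200.7]
tcp_rot: [-3.141, -0.0, -0.113]
contact_force: [0.4, -0.1, -1.0]
opening: 0.743
clock: 1.93
eef_pos: [605.5, -68.9, 88.6]
tcp_rot: [3.141, 0.003, -0.115]
contact_force: [0.3, -0.1, -0.1]
opening: 0.708
dp [ 2.4 -2.7 47.6] ang [ 0.     0.003 -0.   ] n 1.1437384566648479 0.023308385678052063 t 1.9333 F [ 0.3 -0.1 -0.1] op 60.5
```

View pics/s1.png

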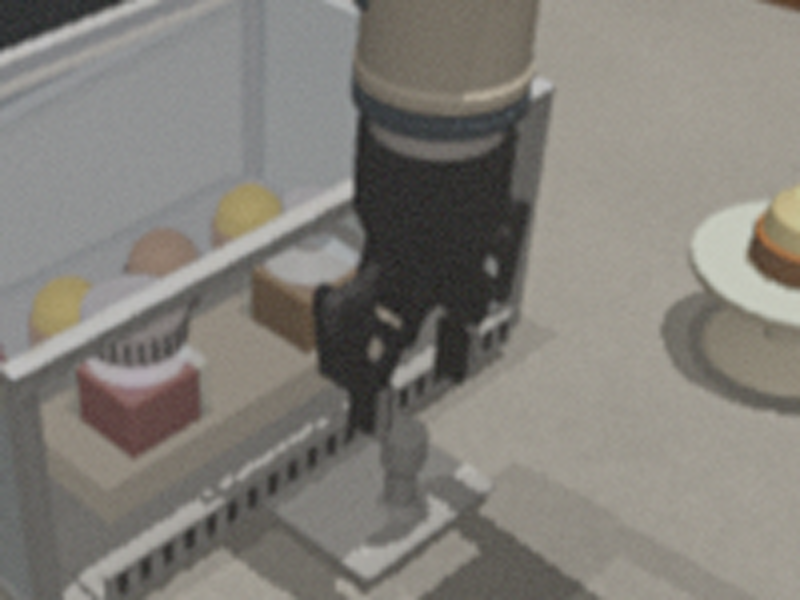

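The open fingers straddle the knob: tips at crop (365,420) and (450,375), knob at (405,440). I'll descend and close.

```bash
python3 -m creep '[{"dp":[1,-1,15],"angular":[0,0,0],"fingers":60},{"dp":[2,-2,30],"angular":[0,0,0],"fingers":60},{"dp":[2,-2,45],"angular":[0,0,0],"fingers":60},{"dp":[2,-2,46],"angular":[0,0,0],"fingers":60}]'; python3 -m creep '[{"dp":[0,0,0],"angular":[0,0,0],"fingers":30},{"dp":[0,0,0],"angular":[0,0,0],"fingers":20},{"dp":[0,0,0],"angular":[0,0,0],"fingers":15},{"dp":[0,0,0],"angular":[0,0,0],"fingers":15},{"dp":[0,0,0],"angular":[0,0,0],"fingers":15}]' 40;python3 - <<'E'
from h import *
go(608,-66.5,41,-0.115)
E
```

```text
clock: 2.32
eef_pos: [607.8, -67.2, 43.5]
tcp_rot: [3.142, 0.004, -0.115]
contact_force: [-0.9, -0.0, 0.6]
opening: 0.697
clock: 2.73
eef_pos: [609.7, -70.2, 47.1]
tcp_rot: [3.137, -0.002, -0.114]
contact_force: [-4.3, -18.0, 4.8]
opening: 0.291
dp [-2.2 -3.5  6.1] ang [ 0.004 -0.002  0.001] n 0.17579200898634575 0.03632206198386455 t 2.7333 F [ -4.3 -18.    4.8] op 24.8
```

```bash
python3 -m creep '[{"dp":[0,2,0],"angular":[0,0,0],"fingers":15},{"dp":[0,4,0],"angular":[0,0,0],"fingers":15},{"dp":[0,4,0],"angular":[0,0,0],"fingers":15},{"dp":[0,4,0],"angular":[0,0,0],"fingers":15}]';python3 - <<'E'
from h import *
go(608,-66.5,41,-0.115)
s=optics.grab_frame('side'); crop('s',s,200,80,200,150,4,'pics/s2.png')
E
```

```text
clock: 3.07
eef_pos: [609.7, -70.4, 47.1]
tcp_rot: [-3.141, -0.002, -0.115]
contact_force: [-1.4, 3.4, 6.6]
opening: 0.284
dp [-2.1 -3.7  6.1] ang [-0.001 -0.002 -0.   ] n 0.17816277673774517 0.014903604300359401 t 3.0667 F [-1.4  3.4  6.6] op 24.2
```

View pics/s2.png

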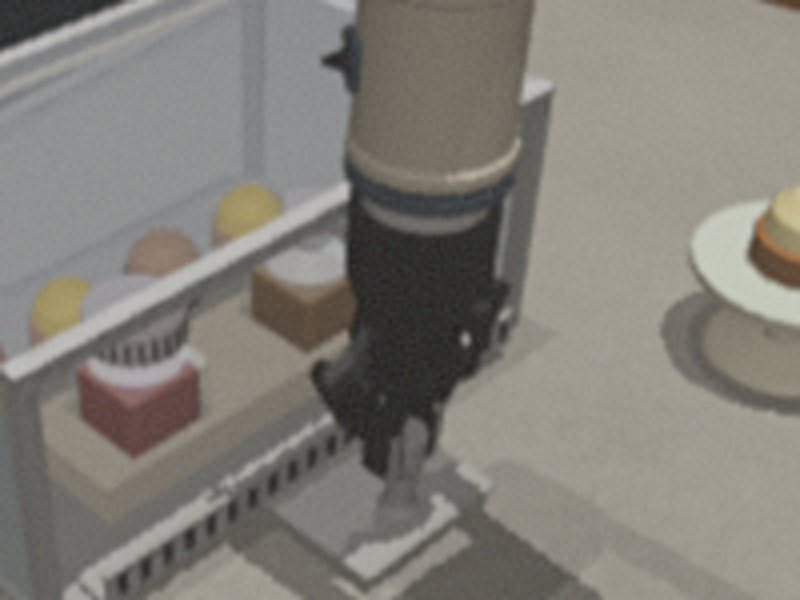

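Gripped (24 mm, the head); knob y is nearer -70.4. Now the pull.

```bash
python3 -m creep '[{"dp":[-5,0,0],"angular":[0,0,0],"fingers":15},{"dp":[-15,0,0],"angular":[0,0,0],"fingers":15},{"dp":[-27,0,0],"angular":[0,0,0],"fingers":15},{"dp":[-40,0,0],"angular":[0,0,0],"fingers":15},{"dp":[-54,0,0],"angular":[0,0,0],"fingers":15}]' 50; python3 -m creep '[{"dp":[-14,0,0],"angular":[0,0,0],"fingers":15},{"dp":[-28,0,0],"angular":[0,0,0],"fingers":15},{"dp":[-42,0,0],"angular":[0,0,0],"fingers":15},{"dp":[-56,0,0],"angular":[0,0,0],"fingers":15},{"dp":[-70,0,0],"angular":[0,0,0],"fingers":15}]'; python3 -m creep '[{"dp":[-12,0,0],"angular":[0,0,0],"fingers":15},{"dp":[-22,0,0],"angular":[0,0,0],"fingers":15},{"dp":[-30,0,0],"angular":[0,0,0],"fingers":15},{"dp":[-37,0,0],"angular":[0,0,0],"fingers":15},{"dp":[-43,0,0],"angular":[0,0,0],"fingers":15}]'; python3 -c "
from h import *
go(440,-47,47,-0.115)"
```

```text
clock: 3.53
eef_pos: [557.6, -64.1, 47.1]
tcp_rot: [-3.14, -0.006, -0.115]
contact_force: [3.7, 6.1, 4.7]
opening: 0.282
clock: 3.95
eef_pos: [488.0, -55.7, 47.1]
tcp_rot: [-3.14, -0.006, -0.116]
contact_force: [4.2, 11.2, 6.9]
opening: 0.286
clock: 4.37
eef_pos: [445.5, -50.6, 47.1]
tcp_rot: [-3.14, -0.006, -0.116]
contact_force: [5.3, 13.6, 7.7]
opening: 0.281
dp [-5.8 -2.9  0.1] ang [-0.002 -0.006 -0.001] n 0.15624015250898593 0.04973321403796509 t 4.3667 F [ 5.3 13.6  7.7] op 24.0
```

```bash
python3 -m creep '[{"dp":[-2,-0.5,0],"angular":[0,0,0],"fingers":15},{"dp":[-4,-1,0],"angular":[0,0,0],"fingers":15},{"dp":[-6,-1.5,0],"angular":[0,0,0],"fingers":15},{"dp":[-7,-1.5,0],"angular":[0,0,0],"fingers":15},{"dp":[-7,-1.5,0],"angular":[0,0,0],"fingers":15}]'; python3 -c "
from h import *
go(440,-47,47,-0.115)"
```

```text
clock: 4.78
eef_pos: [441.0, -49.9, 47.1]
tcp_rot: [-3.141, -0.01, -0.115]
contact_force: [8.3, -1.0, -0.4]
opening: 0.288
dp [-1.3 -2.7  0.1] ang [-0.   -0.01 -0.  ] n 0.07299671898277653 0.07794980926970542 t 4.7833 F [ 8.3 -1.  -0.4] op 24.6
```

```bash
python3 -m creep '[{"dp":[-1.5,0,0],"angular":[0,0,0],"fingers":15},{"dp":[-3,0,0],"angular":[0,0,0],"fingers":15},{"dp":[-3,0,0],"angular":[0,0,0],"fingers":15},{"dp":[-3,0,0],"angular":[0,0,0],"fingers":15}]'
python3 - <<'E'
from h import *
print(r.sense()['eef_pos'],r.sense()['contact_force'])
for n in('side','top'): cv2.imwrite(f'pics/{n}3.png',optics.grab_frame(n))
E
```

```text
clock: 5.12
eef_pos: [441.0, -49.9, 47.2]
tcp_rot: [-3.141, -0.015, -0.115]
contact_force: [20.4, -0.2, -15.0]
opening: 0.283
[440.99474382 -49.88439392  47.23584541] [ 20.35020791  -0.23371882 -14.99010537]
```

View pics/side3.png

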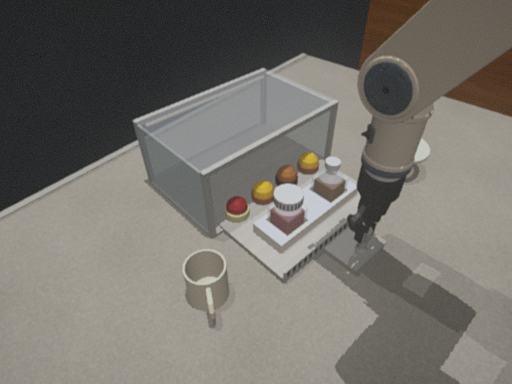

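View pics/top3.png

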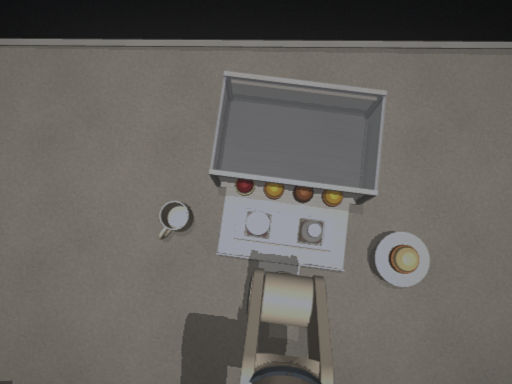

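Tray is at its stop (20 N without motion). I'll relax, release and rise, and measure the cap: about (258,223) in top, (288,195) in side.

```bash
python3 -m creep '[{"dp":[2,0,0],"angular":[0,0,0],"fingers":15},{"dp":[3,0,0],"angular":[0,0,0],"fingers":30},{"dp":[3,0,0],"angular":[0,0,0],"fingers":60},{"dp":[3,0,0],"angular":[0,0,0],"fingers":60},{"dp":[3,0,0],"angular":[0,0,0],"fingers":60}]'
python3 - <<'E'
from h import *
go(441,-50,47,-.115)
t=cv2.imread('pics/top3.png');s=cv2.imread('pics/side3.png')
crop('t',t,215,170,140,105,5,'pics/t3c.png')
crop('s',s,215,140,160,120,5,'pics/s3c.png')
E
```

```text
clock: 5.63
eef_pos: [435.8, -49.4, 45.4]
tcp_rot: [3.142, 0.001, -0.115]
contact_force: [-0.4, -0.2, -0.0]
opening: 0.701
dp [ 5.2 -0.  -1.6] ang [ 0.     0.001 -0.   ] n 0.13090453697415627 0.004205622985828649 t 5.6333 F [-0.4 -0.2 -0. ] op 59.9
```

View pics/t3c.png

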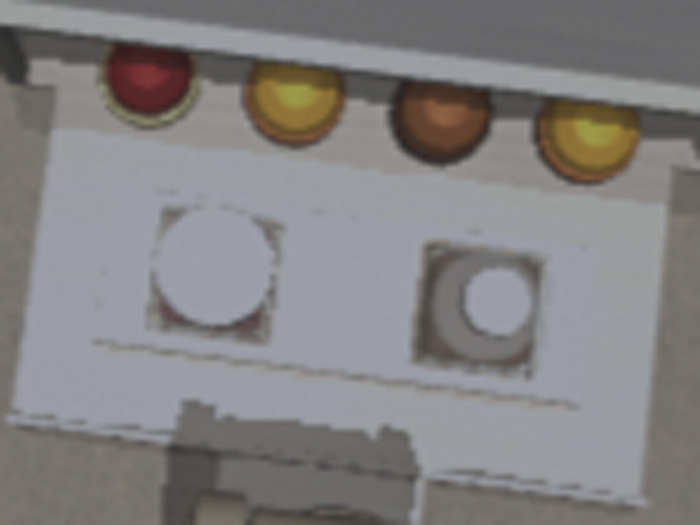

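View pics/s3c.png

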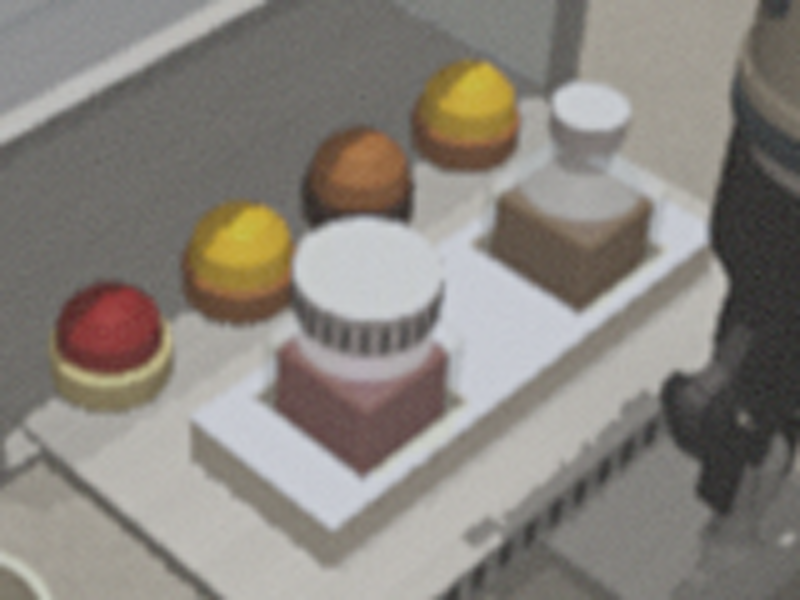

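Run:
```python
from h import *
f=lambda x,y,ox,oy,s=5:((x+.5)/s-.5+ox,(y+.5)/s-.5+oy)
a=f(213,266,215,170); b=f(368,268,215,140)
print(a,b,plane('top',*a,115),plane('side',*b,115),tri(b,a))
a=f(498,302,215,170); b=f(591,107,215,140)
print(plane('top',*a,122),plane('side',*b,122),tri(b,a))
```

```text
(257.2, 222.8) (288.2, 193.2) [591.45650034   7.24526833 115.        ] [590.71422226   4.11026399 115.        ] (array([590.31567122,   6.67321082, 117.28307463]), np.float64(2.213165362567108))
[ 574.56305206 -132.90443355  122.        ] [ 573.16828296 -134.06807513  122.        ] (array([ 573.74688609, -133.24125051,  122.36579573]), np.float64(1.7626641116124577))
```

```bash
python3 -m creep '[{"dp":[0,0,-25],"angular":[0,0,0],"fingers":60},{"dp":[0,0,-60],"angular":[0,0,0],"fingers":70},{"dp":[0,0,-100],"angular":[0,0,0],"fingers":85},{"dp":[0,0,-130],"angular":[0,0,0],"fingers":85},{"dp":[20,-6,-140],"angular":[0,0,0],"fingers":85}]'; python3 -c "
from h import *
go(591.5,2.3,160,-.12)"
```

```text
clock: 6.05
eef_pos: [455.7, -46.1, 189.3]
tcp_rot: [3.141, -0.003, -0.116]
contact_force: [0.7, -0.3, -1.0]
opening: 0.994
dp [129.3 -63.8  29.6] ang [ 0.    -0.003  0.004] n 3.529163877127406 0.040579268445545026 t 6.05 F [ 0.7 -0.3 -1. ] op 84.9
```

```bash
python3 -m creep '[{"dp":[30,-15,5],"angular":[0,0,0],"fingers":85},{"dp":[65,-32,12],"angular":[0,0,0],"fingers":85},{"dp":[100,-49,20],"angular":[0,0,0],"fingers":85},{"dp":[125,-61,28],"angular":[0,0,0],"fingers":85},{"dp":[125,-61,28],"angular":[0,0,0],"fingers":85}]'
python3 - <<'E'
from h import *
go(591.5,2.3,85,-.12)
s=optics.grab_frame('side'); crop('s',s,215,110,160,120,5,'pics/s4.png')
s=optics.grab_frame('top'); crop('s',s,180,150,160,120,5,'pics/t4.png')
E
```

```text
clock: 6.47
eef_pos: [591.9, 2.1, 155.9]
tcp_rot: [-3.141, -0.001, -0.114]
contact_force: [-0.8, 0.4, 0.5]
opening: 0.998
dp [-0.5 -0.2 70.9] ang [-0.001 -0.001  0.006] n 1.6990991656351726 0.0488648719135674 t 6.4667 F [-0.8  0.4  0.5] op 85.2
```

View pics/s4.png

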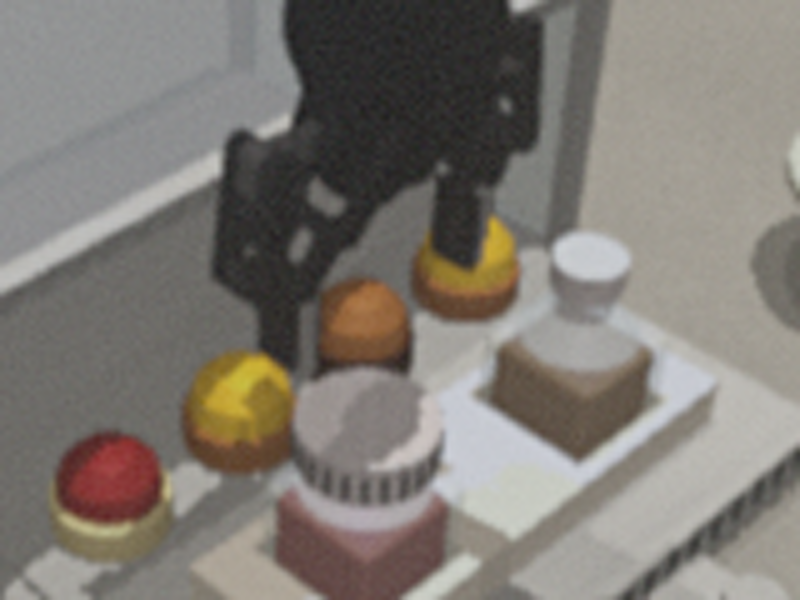

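Fingers centred over the cap in the side view (tip midpoint crop (370,312), cap (368,418)). Descend to z about 85.

```bash
python3 -m creep '[{"dp":[0,0,15],"angular":[0,0,0],"fingers":85},{"dp":[0,0,32],"angular":[0,0,0],"fingers":85},{"dp":[0,0,44],"angular":[0,0,0],"fingers":85},{"dp":[0,0,52],"angular":[0,0,0],"fingers":85}]'; python3 -m creep '[{"dp":[0,0,5],"angular":[0,0,0],"fingers":85},{"dp":[0,0,11],"angular":[0,0,0],"fingers":85},{"dp":[0,0,16],"angular":[0,0,0],"fingers":85},{"dp":[0,0,19],"angular":[0,0,0],"fingers":85}]';python3 - <<'E'
from h import *
go(591.5,2.3,85,-.12)
s=optics.grab_frame('side'); crop('s',s,215,110,160,120,5,'pics/s5.png')
E
```

```text
clock: 6.9
eef_pos: [586.3, 0.0, 104.2]
tcp_rot: [3.141, 0.002, -0.116]
contact_force: [-1.1, -0.8, -0.1]
opening: 0.994
clock: 7.23
eef_pos: [588.1, 0.4, 86.0]
tcp_rot: [-3.142, -0.0, -0.115]
contact_force: [0.8, 0.6, 1.2]
opening: 0.997
dp [ 3.2 -2.3  1. ] ang [-0.    -0.     0.005] n 0.09760153096061541 0.03747363266391721 t 7.2333 F [0.8 0.6 1.2] op 85.1
```

View pics/s5.png

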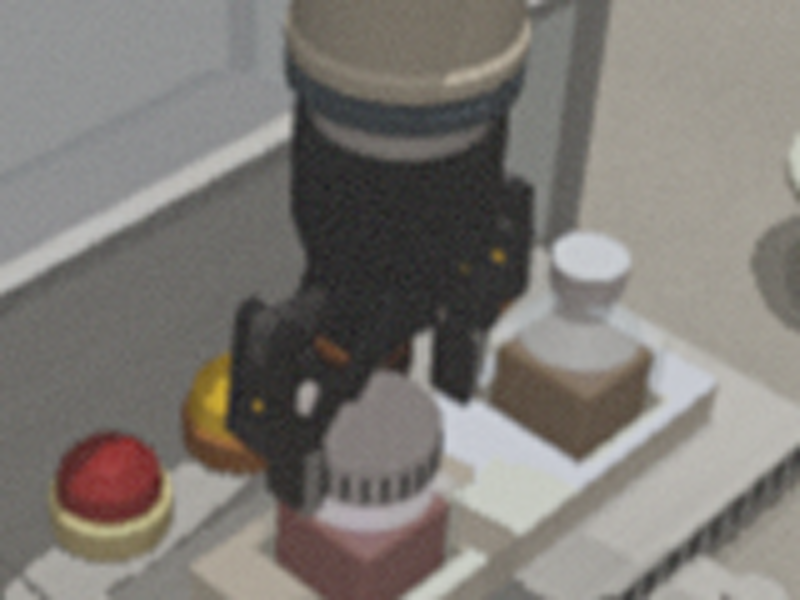

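```bash
python3 -m creep '[{"dp":[0,0,0],"angular":[0,0,0],"fingers":85},{"dp":[0,0,0],"angular":[0,0,0],"fingers":75},{"dp":[0,0,0],"angular":[0,0,0],"fingers":68}]' 20;  python3 -c "
from h import *
go(591.5,2.3,85,-.12)"
python3 -m creep '[{"dp":[0,0,0],"angular":[0,0,0],"fingers":64},{"dp":[0,0,0],"angular":[0,0,0],"fingers":61},{"dp":[0,0,0],"angular":[0,0,0],"fingers":58},{"dp":[0,0,0],"angular":[0,0,0],"fingers":57}]' 20; python3 -c "
from h import *
go(591.5,2.3,85,-.12)"
```

```text
clock: 7.53
eef_pos: [588.4, 0.5, 86.7]
tcp_rot: [-3.142, -0.001, -0.115]
contact_force: [0.4, 0.4, -0.6]
opening: 0.796
dp [ 2.9 -2.2  1.7] ang [-0.    -0.001  0.005] n 0.0951735605937636 0.038745575195835845 t 7.5333 F [ 0.4  0.4 -0.6] op 68.0
clock: 7.87
eef_pos: [588.7, 0.9, 87.0]
tcp_rot: [-3.141, -0.001, -0.115]
contact_force: [-0.6, 4.0, 5.5]
opening: 0.705
dp [ 2.7 -1.7  2. ] ang [-0.001 -0.001  0.005] n 0.08999274910190139 0.03887425089476502 t 7.8667 F [-0.6  4.   5.5] op 60.2
```

```bash
python3 -m creep '[{"dp":[0,0,0],"angular":[0,0,0],"fingers":80},{"dp":[1,-0.5,0],"angular":[0,0,0],"fingers":85},{"dp":[2.5,-0.5,0],"angular":[0,0,0],"fingers":85},{"dp":[2.5,-0.5,0],"angular":[0,0,-0.1],"fingers":85},{"dp":[2.5,-0.5,0],"angular":[0,0,-0.2],"fingers":85}]'; python3 -m creep '[{"dp":[0,0,0],"angular":[0,0,-0.11],"fingers":85},{"dp":[0,0,0],"angular":[0,0,-0.22],"fingers":85},{"dp":[0,0,0],"angular":[0,0,-0.33],"fingers":85},{"dp":[0,0,0],"angular":[0,0,-0.44],"fingers":85},{"dp":[0,0,0],"angular":[0,0,-0.55],"fingers":85}]';python3 -c "
from h import *
go(591.5,1.5,85,1.45)"
```

```text
clock: 8.28
eef_pos: [590.8, 0.5, 86.2]
tcp_rot: [3.141, 0.0, 0.089]
contact_force: [0.4, -0.2, 0.5]
opening: 0.995
clock: 8.7
eef_pos: [590.7, 0.5, 86.1]
tcp_rot: [-3.142, 0.0, 0.64]
contact_force: [-0.1, 0.4, -0.5]
opening: 0.993
dp [ 1.3 -0.3  1.1] ang [-0.    0.   -0.81] n 0.04147508486016058 6.4794812718319985 t 8.7 F [-0.1  0.4 -0.5] op 84.8
```

```bash
python3 -m creep '[{"dp":[0.4,-0.1,0],"angular":[0,0,-0.11],"fingers":85},{"dp":[0.8,-0.2,0],"angular":[0,0,-0.22],"fingers":85},{"dp":[1.2,-0.3,0],"angular":[0,0,-0.33],"fingers":85},{"dp":[1.2,-0.3,0],"angular":[0,0,-0.44],"fingers":85},{"dp":[1.2,-0.3,0],"angular":[0,0,-0.55],"fingers":85}]'; python3 -m creep '[{"dp":[0,0,0],"angular":[0,0,-0.1],"fingers":85},{"dp":[0,0,0],"angular":[0,0,-0.2],"fingers":85},{"dp":[0,0,0],"angular":[0,0,-0.26],"fingers":75},{"dp":[0,0,0],"angular":[0,0,-0.26],"fingers":68},{"dp":[0,0,0],"angular":[0,0,-0.26],"fingers":66}]' 20;python3 -c "
from h import *
go(591.5,1.5,85,1.45)"; python3 -m creep '[{"dp":[0,0,0],"angular":[0,0,0],"fingers":64},{"dp":[0,0,0],"angular":[0,0,0],"fingers":61},{"dp":[0,0,0],"angular":[0,0,0],"fingers":58},{"dp":[0,0,0],"angular":[0,0,0],"fingers":57}]' 20; python3 -c "
from h import *
go(591.5,1.5,85,1.45)"
```

```text
clock: 9.12
eef_pos: [591.5, 1.4, 86.1]
tcp_rot: [-3.141, 0.0, 1.19]
contact_force: [-0.3, -0.4, -0.3]
opening: 0.993
clock: 9.53
eef_pos: [591.4, 1.5, 86.2]
tcp_rot: [-3.141, 0.0, 1.443]
contact_force: [0.2, -0.4, 1.0]
opening: 0.77
dp [0.  0.1 1.2] ang [-0.     0.    -0.007] n 0.02766771348968099 0.05897033710039746 t 9.5333 F [ 0.2 -0.4  1. ] op 65.8
clock: 9.87
eef_pos: [591.8, 1.5, 86.6]
tcp_rot: [3.141, -0.0, 1.444]
contact_force: [1.1, -1.0, 2.6]
opening: 0.696
dp [-0.1 -0.3  1.6] ang [ 0.001 -0.    -0.006] n 0.03948582495065962 0.0469524349627018 t 9.8667 F [ 1.1 -1.   2.6] op 59.4
```

Well centred on both axes now (about 1 N residual). Firm grip and look.

```bash
python3 -m creep '[{"dp":[0,0,0],"angular":[0,0,0],"fingers":52},{"dp":[0,0,0],"angular":[0,0,0],"fingers":50},{"dp":[0,0,0],"angular":[0,0,0],"fingers":48},{"dp":[0,0,0],"angular":[0,0,0],"fingers":48}]' 80
python3 - <<'E'
from h import *
go(591.5,1.5,85,1.45); print(r.sense()['wrist_torque'])
s=optics.grab_frame('side'); crop('s',s,215,110,160,120,5,'pics/s6.png')
E
```

```text
clock: 10.2
eef_pos: [592.0, 1.6, 87.1]
tcp_rot: [3.14, -0.0, 1.444]
contact_force: [-1.3, -0.3, 8.2]
opening: 0.675
dp [-0.1 -0.5  2.1] ang [ 0.001 -0.    -0.006] n 0.052044232420392446 0.045252660304233056 t 10.2 F [-1.3 -0.3  8.2] op 57.6
[-0.0146836   0.15148308  0.01640838]
```

View pics/s6.png

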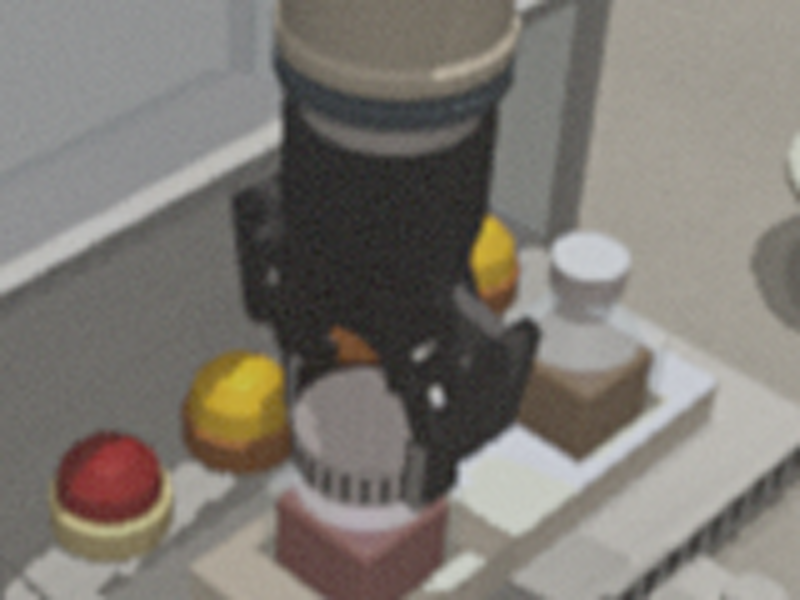

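```bash
cat > st.py <<'E'
from h import *
s=r.sense(); print('   ',s['eef_pos'].round(1),'yaw',s['tcp_rot'][2].round(3),'F',s['contact_force'].round(1),'T',s['wrist_torque'].round(2),'op',round(s['opening']*85.4,1))
E
python3 -m creep '[{"dp":[0,0,0],"angular":[0,0,-0.05],"fingers":48},{"dp":[0,0,0],"angular":[0,0,-0.1],"fingers":48},{"dp":[0,0,0],"angular":[0,0,-0.15],"fingers":48}]' >/dev/null; python3 st.py;python3 -m creep '[{"dp":[0,0,0],"angular":[0,0,-0.05],"fingers":48},{"dp":[0,0,0],"angular":[0,0,-0.1],"fingers":48},{"dp":[0,0,0],"angular":[0,0,-0.15],"fingers":48}]' >/dev/null; python3 st.py;python3 -m creep '[{"dp":[0,0,0],"angular":[0,0,-0.05],"fingers":48},{"dp":[0,0,0],"angular":[0,0,-0.1],"fingers":48},{"dp":[0,0,0],"angular":[0,0,-0.15],"fingers":48}]' >/dev/null; python3 st.py
```

```text
[592.1   1.6  87.1] yaw 1.596 F [-0.1  0.7  7.7] T [ 0.03 -0.02 -0.19] op 58.0
    [592.2   1.6  87.1] yaw 1.746 F [0.1 0.1 6.8] T [ 0.03 -0.   -0.2 ] op 57.5
    [592.2   1.7  87.1] yaw 1.896 F [-0.2 -0.2  6.4] T [ 0.08  0.   -0.17] op 58.0
```

```bash
python3 -m creep '[{"dp":[0,0,0],"angular":[0,0,-0.05],"fingers":48},{"dp":[0,0,0],"angular":[0,0,-0.1],"fingers":48},{"dp":[0,0,0],"angular":[0,0,-0.15],"fingers":48}]' >/dev/null; python3 st.py;python3 -m creep '[{"dp":[0,0,0],"angular":[0,0,-0.05],"fingers":48},{"dp":[0,0,0],"angular":[0,0,-0.1],"fingers":48},{"dp":[0,0,0],"angular":[0,0,-0.15],"fingers":48}]' >/dev/null; python3 st.py;python3 -m creep '[{"dp":[0,0,0],"angular":[0,0,-0.04],"fingers":48},{"dp":[0,0,0],"angular":[0,0,-0.08],"fingers":48}]' >/dev/null; python3 st.py
```

```text
[592.3   1.7  87.1] yaw 2.046 F [ 0.3 -0.1  7.1] T [ 0.05 -0.02 -0.22] op 57.7
    [592.3   1.7  87.2] yaw 2.196 F [-0.3  0.3  8. ] T [ 0.03  0.01 -0.23] op 57.6
    [592.3   1.7  87.2] yaw 2.276 F [ 0.  -1.   8.1] T [ 0.09  0.02 -0.19] op 57.7
```

```bash
for i in 1 2; do :; done
python3 -m creep '[{"dp":[0,0,0],"angular":[0,0,-0.03],"fingers":48},{"dp":[0,0,0],"angular":[0,0,-0.06],"fingers":48}]' >/dev/null; python3 st.py
python3 -m creep '[{"dp":[0,0,0],"angular":[0,0,-0.03],"fingers":48},{"dp":[0,0,0],"angular":[0,0,-0.06],"fingers":48}]' >/dev/null; python3 st.py
python3 -m creep '[{"dp":[0,0,0],"angular":[0,0,-0.03],"fingers":48},{"dp":[0,0,0],"angular":[0,0,-0.06],"fingers":48}]' >/dev/null; python3 st.py
```

```text
[592.4   1.7  87.3] yaw 2.336 F [-0.8  0.2  9.5] T [ 0.08  0.11 -0.16] op 57.8
    [592.5   1.7  87.6] yaw 2.396 F [-1.7  0.5 13.4] T [ 0.04  0.16 -0.06] op 57.9
    [592.6   1.7  87.8] yaw 2.456 F [-2.1  0.7 12.2] T [ 0.09  0.2  -0.09] op 58.0
```

```bash
python3 -m creep '[{"dp":[0,0,0],"angular":[0,0,-0.03],"fingers":48},{"dp":[0,0,0],"angular":[0,0,-0.06],"fingers":48},{"dp":[0,0,0],"angular":[0,0,-0.06],"fingers":48}]' >/dev/null; python3 st.py
```

```text
[592.7   1.7  87.9] yaw 2.516 F [-0.8  0.6 13.8] T [ 0.09  0.22 -0.  ] op 57.7
```

Torque is gone (0.23 to 0.00 N m) and the vertical force jumped from 8 to 13.8 N, so the lugs are free after about 60°. A small straight lift next, with a check of the jar.

```bash
python3 -m creep '[{"dp":[0,0,-1],"angular":[0,0,0],"fingers":48},{"dp":[0,0,-2.5],"angular":[0,0,0],"fingers":48},{"dp":[0,0,-4],"angular":[0,0,0],"fingers":48},{"dp":[0,0,-4],"angular":[0,0,0],"fingers":48}]' >/dev/null; python3 st.py
python3 -m creep '[{"dp":[0,0,-1],"angular":[0,0,0],"fingers":48},{"dp":[0,0,-2.5],"angular":[0,0,0],"fingers":48},{"dp":[0,0,-4],"angular":[0,0,0],"fingers":48},{"dp":[0,0,-4],"angular":[0,0,0],"fingers":48}]' >/dev/null; python3 st.py
python3 - <<'E'
from h import *
s=optics.grab_frame('side'); crop('s',s,215,110,160,120,5,'pics/s7.png')
E
```

```text
[591.3   1.6  90.4] yaw 2.514 F [ 0.8 -0.1 -0.8] T [-0.   -0.05  0.01] op 57.7
    [591.4   1.6  94.3] yaw 2.515 F [-1.6  1.4 -0.4] T [-0.02 -0.04  0.  ] op 58.2
```

View pics/s7.png

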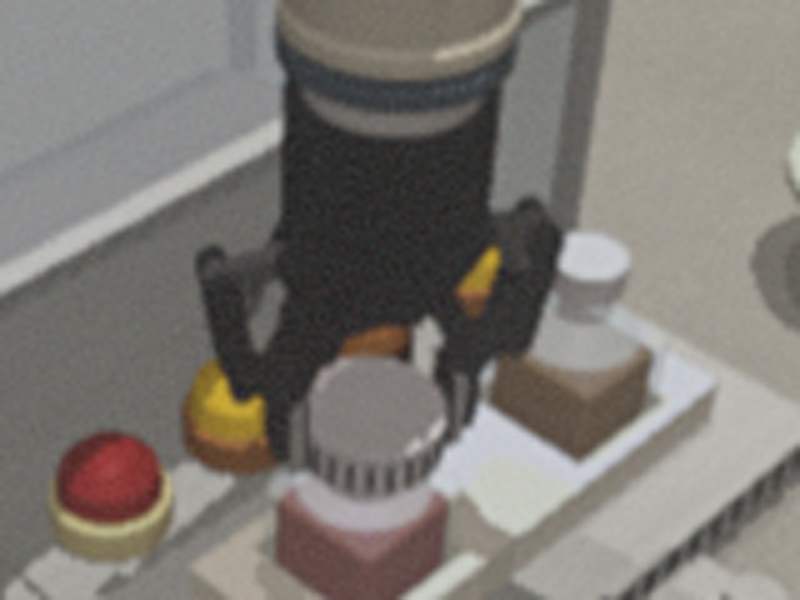

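The jar's corner still sits at crop (365,555) and only about 0.5 N hangs on the tool: the cap came away alone. Lift 33 mm more.

```bash
python3 -m creep '[{"dp":[0,0,-4],"angular":[0,0,0],"fingers":48},{"dp":[0,0,-9],"angular":[0,0,0],"fingers":48},{"dp":[0,0,-14],"angular":[0,0,0],"fingers":48},{"dp":[0,0,-19],"angular":[0,0,0],"fingers":48},{"dp":[0,0,-23],"angular":[0,0,0],"fingers":48}]' >/dev/null; python3 st.py
python3 -m creep '[{"dp":[0,0,-4],"angular":[0,0,0],"fingers":48},{"dp":[0,0,-8],"angular":[0,0,0],"fingers":48},{"dp":[0,0,-10],"angular":[0,0,0],"fingers":48},{"dp":[0,0,-10],"angular":[0,0,0],"fingers":48},{"dp":[0,0,-10],"angular":[0,0,0],"fingers":48}]' >/dev/null; python3 st.py
python3 - <<'E'
from h import *
s=optics.grab_frame('side'); crop('s',s,215,90,160,120,5,'pics/s8.png')
s=optics.grab_frame('top'); cv2.imwrite('pics/t8.png',s)
E
python3 st.py
```

```text
[591.7   1.6 118.2] yaw 2.515 F [-0.5  0.2 -0.4] T [-0.02 -0.04  0.04] op 57.6
    [591.4   1.6 127.3] yaw 2.515 F [-0.3 -0.8 -0.7] T [0.02 0.04 0.05] op 58.0
    [591.2   1.6 127.1] yaw 2.515 F [-0.1 -1.6 -0.2] T [ 0.    0.   -0.04] op 58.2
```

View pics/s8.png

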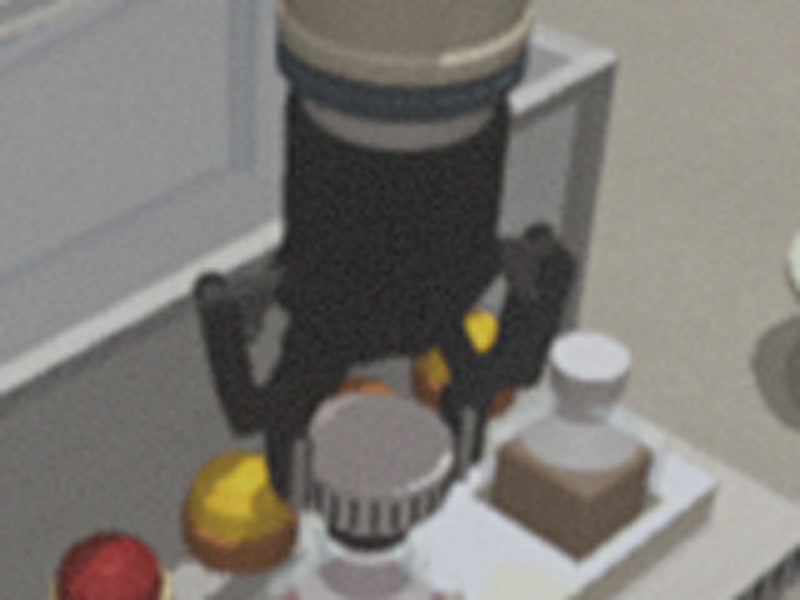

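View pics/t8.png

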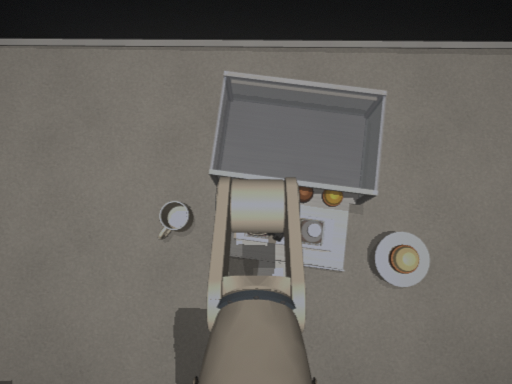

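The cap is held level at side crop (380,455), with the open glass neck below it at (365,560). The mug at (175,215) and the cake stand at (402,259) have not moved. The cap is 40 mm higher than it sat.

```bash
python3 -m creep '[{"dp":[0,0,0],"angular":[0,0,0],"fingers":48},{"dp":[0,0,0],"angular":[0,0,0],"fingers":48},{"dp":[0,0,0],"angular":[0,0,0],"fingers":48}]'; python3 -c "
from rig import r
print(r.sign_off())"
```

```text
clock: 14.32
eef_pos: [591.3, 1.6, 127.1]
tcp_rot: [-3.141, -0.0, 2.515]
contact_force: [0.4, 0.1, -1.0]
opening: 0.673
the job is handed in; nothing more can be done
None
```

The job is handed in at 14.3 s; the sign-off gave no verdict.

- **Tray:** I pulled it out by the knob. The tool travelled about 170 mm and then did not move under 20 N, so the tray is at its stop.
- **Cap:** I centred the gripper on it by touch on both axes, gripped it with 80 N and turned it about 61° anticlockwise. The turning torque fell from 0.23 to 0 N m and the vertical force rose from 8 to about 14 N, which I took as the cap letting go. I did not measure the lug's angle directly.
- **Lift:** I raised the cap 40 mm straight up. It hangs level and still at 57–58 mm opening, with about 0.5 N hanging on the tool.

**Last checks:**
- The jar stayed in its nest: its corner was in the same place just after the cap came free. In the last side picture the jar is mostly out of frame.
- The mug and cake stand were unmoved, and the other jar still stood in its pocket.
- **Disagreement:** the camera positions were about 3 to 5 mm off in y from what the gripper felt at both the knob and the cap. I used the touch values.

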